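Lock the modelling stand with its pin

TASK

Lock the modelling stand: take the lock pin by its upright wooden handle, reach its tip in under the front edge of the board, rest it with light pressure on the hidden sprung bar close to either end of the mouth, and from there feel along the bar until the tip drops into the slot, then push the pin fully home so that the handle meets the board's edge, and let go with the handle standing upright. Never push or pry hard against the bar or frame (it bends at about 20 N), and leave the clay pieces, the tub and the scraper undisturbed.

Things in the scene. Friction and masses are not known exactly. Their poses are not given: they have to be found in the camera images.
- lock_pin: Loose pin, 0.2 kg, standing on the table: upright wooden block handle (40 mm along x, 30 along y, 110 tall) with a level round steel pin, 12 mm thick, round-nosed, 85 mm out of its +x face, axis 25 mm above the underside. Origin: centre of the underside; x to the tip, z up. Grip the 30 mm width about 90 mm up, so the fingers clear the board.
- pin_tip (a point): End of the pin's round nose, on its axis: 105 mm along x and 25 mm up from the lock pin's origin; same axes.
- stand: Low grey steel frame, fixed, 225 mm deep (x), 250 mm wide (y), 46 mm high, under a pale wooden board 240 x 260 mm, 14 mm thick: board top 60 mm above the table, its front edge at x = -120 mm. Origin: centre of the underside, on the table; -x is the front, facing the robot; z up. Frame and bar bear at most 20 N from the pin.
- mouth (a point): Middle of the stand's mouth, right below the board's front edge, 25 mm above the table (x = -120, y = 0 mm in the stand's frame, same axes). The mouth is open to the front, 110 mm wide in y and 46 mm high, roofed by the board, and leads in +x to the lock bar.
- bar_mid (a point): Middle of the mouth at the hidden lock bar's face, 25 mm above the table (x = -70, y = 0 mm in the stand's frame): NOT the slot. The flat upright steel bar, 20 mm thick, closes the mouth's whole width. It is sprung: it yields in +x with 1 N at first and 0.35 N more per mm, and stops hard after 12 mm. Free space behind.
- home_mid (a point): x = -35, y = 0 mm in the stand's frame, 25 mm up: how deep the tip is when the handle meets the board's edge. The bar's one through slot, 16 mm wide (y), 20 mm high, 25 mm above the table, has its centre anywhere from y = -35 to +35 mm, unseen. With the tip over it, the pressed bar springs back round the nose: the push falls away and sideways travel is blocked.
- bowl: Loose grey clay bowl, 90 mm across, 55 mm high; origin at the centre of its underside. Leave alone.
- tower: Loose grey clay tower, 72 mm across, 140 mm high, standing on the rear half of the board; origin at the centre of its underside. Leave alone.
- tub: Loose white plastic tub, 84 mm across, 100 mm high; origin at the centre of its underside. Leave alone.
- scraper: Loose clay scraper lying on the table: flat steel blade, wooden handle to its -x, origin under its middle. Leave alone.
Not all that is in view belongs to the job. There is more than one size of the lock_pin; the one meant has the size given above.

How it is judged:
By the outcome, as a careful person would: the job done as asked, in the order asked, and still so for the second after the job is handed in, with the robot touching nothing.
It also fails if it takes over 72 s, if anything falls off the work surface, if the arm or the gripper's body presses on something with over 40 N, if the wrist force passes 120 N, or if a joint passes its speed limit or range.

ROBOT

A 6-joint arm with a two-finger parallel gripper is mounted at the origin on the work surface. World frame = base frame: x ahead of the robot, y to its left, z up, the work surface at z = 0. Lengths are in m, angles in rad, forces in N, time in s.
With the tool pointing down it reaches from about 0.25 to 0.775 m from the base axis. Payload 8.9 kg.
Tool frame: the origin (TCP) lies on the centre line of the jaws, within the pads' length; the fingertips stand 19 mm ahead of it and the grasp point (between the pads) is the TCP (ctrl.tip_reach is the distance from the TCP to the fingertips, in m); z points along the fingers, y is the line along which they close (so a half turn about z gives the same grasp; the last joint's range is limited). The gripper opens to 85 mm and grips with 20 to 120 N. Pads are 22 mm wide; open, the fingers measure 114 mm over their backs; the gripper's body (76 mm by 85 mm) begins 54 mm behind the grasp point. The pads swing forward as they close: fully open they stand 13 mm farther back than shut.
Start: joints at [1.095, 0.291, -0.153, 1.127, 0, 1.431], TCP at [0.173, 0.496, 0.25] pointing down, gripper open.
Joint ranges: [-2.52, 2.52], [-0.91, 1.74], [-1.3, 1.37], [-1.96, 2.02], [-1.52, 1.47], [-3.14, 3.14]. Speed limits (rad/s): [2.22, 2.22, 2.79, 3.14, 3.14, 3.14].

INTERFACE

Orientations are given as a rotation vector (axis times angle).
In Python, from bench import ctrl gives the robot as it stands. The module is installed in compiled form; this text tells all that it offers.
- The arm moves only by the tool apply_moves, never from a script. Its argument "plan" is a list of rows, each a list of 5 numbers: the closure, from 0 (fully open) to 1 (shut), then the shift along the tool's x, y, z in mm, then the turn about the tool's z in degrees. A call has 1 to 10 rows; each row shifts and turns the commanded pose from where the row before left it, along the tool's axes as they then stand; what a row does not reach is not made up. A row lasts 1/12 s, in which the tool goes at most 41.7 mm and 7.16 degrees, less where a joint would pass 70% of its speed; a pose out of reach is approached as far as the arm can. A call with a gripper value outside its range is refused whole. The fingers move at their own pace and stop on an object; "grip_force" is the grip in N (left out, the last holds). Time passes only in rows, so rows that do not move let the fingers close. It gives the time, the measured TCP pose, the force, the opening and the grip force at its end, in the units of the state.
- ctrl.observe(): the state, without advancing time (a new reading comes with each control period).
- ctrl.grab_frame(name): name is "scene" or "top"; returns a dict with "color" (384x512x3 uint8, red, green, blue), "mtx" (3x3 intrinsics, pixels), "k1" (the pictures are not rectified: a ray, as slopes to the right and down, at radius r is drawn at 1 + k1 r^2 times it, then the intrinsics apply), "extrinsics" (4x4, takes a point from camera to world coordinates). Camera axes: x right, y down, z forward; pixel columns grow to the right and rows downward; lengths in m; the calibration is good to about 2 mm. A picture is of the moment at which its call begins. There is no depth.
- ctrl.hand_in(): hands the job in; it is judged then, once.
The state is a dict: "t": time; "qpos": joint angles; "qvel": joint speeds; "joint_torque": joint torques, N m; "position": TCP position; "tool_rot": TCP orientation; "contact_force": force on the tool from outside, world axes, zero at the start; "torque": the same for the moment, N m; "gripper_width": opening from 0.0 (shut) to 1.0 (fully open); "finger_force": force on a finger pad.
Only numpy, scipy, OpenCV 4.12 (cv2) and the standard library are available. Lean on these libraries where they do the work, as an engineer would, in place of code of your own. Each camera call takes 0.05 s, during which the arm holds its last target. There are 200 camera calls.

## Working session

There is one attempt and no reset: what is moved stays moved. The work goes in short steps, Python scripts to look and compute and a tool call to move; the robot and the scene stay as the last step left them, time stands still between calls to the robot, and variables do not carry over. Pictures are saved under pics/ and viewed, at most 10 in all, crops included, and the job is handed in when it is done.

Besides the shell and the picture viewer there is one more tool, called after "Call:" by a JSON object that holds its "api" and its "payload". apply_moves: Moves the arm, as the interface text tells. Its arguments: {"type":"object","properties":{"plan":{"type":"array"},"grip_force":{"type":"number"}},"required":["plan"]}

```bash
mkdir -p pics; cat > h.py <<'E'
import numpy as np, cv2
from bench import ctrl
def ray(f,px):
    K=f["mtx"];p=cv2.undistortPoints(np.array([[px]],float),K,np.array([f["k1"],0,0,0,0.]))[0,0]
    T=f["extrinsics"];return T[:3,3],T[:3,:3]@np.array([p[0],p[1],1])
def onz(f,px,z):
    o,d=ray(f,px);return o+d*(z-o[2])/d[2]
def proj(f,P):
    T=np.linalg.inv(f["extrinsics"]);p=T[:3,:3]@np.array(P,float)+T[:3,3]
    s=p[:2]/p[2];s=s*(1+f["k1"]*(s@s));return f["mtx"][:2,:2]@s+f["mtx"][:2,2]
E
python3 - <<'E'
from h import *
for n in("scene","top"):
    f=ctrl.grab_frame(n);cv2.imwrite(f"pics/{n}0.png",cv2.resize(f["color"][:,:,::-1],(800,600)));print(n,f["k1"],f["mtx"],f["extrinsics"])
    np.save(n+"0.npy",f["color"])
print(ctrl.observe())
E
```

```text
scene -0.036817682012276726 [[350.58880422   0.         252.42881951]
 [  0.         350.58880422 189.54671267]
 [  0.           0.           1.        ]] [[ 0.67029349  0.62412949 -0.40145861  0.93905254]
 [ 0.74200273 -0.55508805  0.37591118 -0.42435505]
 [ 0.01177238 -0.5498542  -0.83517769  0.97460789]
 [ 0.          0.          0.          1.        ]]
top -0.052008260620438077 [[457.80453676   0.         265.56152689]
 [  0.         457.80453676 185.8744189 ]
 [  0.           0.           1.        ]] [[-0.01845224 -0.99058476  0.13565155  0.350918  ]
 [-0.99951151  0.02169864  0.02249227 -0.02372312]
 [-0.02522395 -0.13517025 -0.99050126  1.33045646]
 [ 0.          0.          0.          1.        ]]
{'t': 0.1, 'qpos': array([ 1.09469567e+00,  2.91205698e-01, -1.54050385e-01,  1.12670421e+00,
        2.89207546e-06,  1.43150633e+00]), 'qvel': array([ 0.00127972, -0.00129919,  0.00037265,  0.00163473, -0.00106051,
        0.00075191]), 'joint_torque': array([ 1.15148414e-03, -5.37981105e+01,  3.31919003e+01,  9.31573100e-03,
       -2.39030132e-04, -1.34059394e-05]), 'position': array([0.17331965, 0.49517137, 0.24979938]), 'tool_rot': array([-5.26504150e-01, -3.09679877e+00,  1.74091317e-03]), 'contact_force': array([-0.04260867, -0.08816409, -0.13150869]), 'torque': array([ 0.00978423, -0.00046908,  0.02626821]), 'finger_force': 0.0, 'gripper_width': 1.003088020590084}
```

View pics/scene0.png

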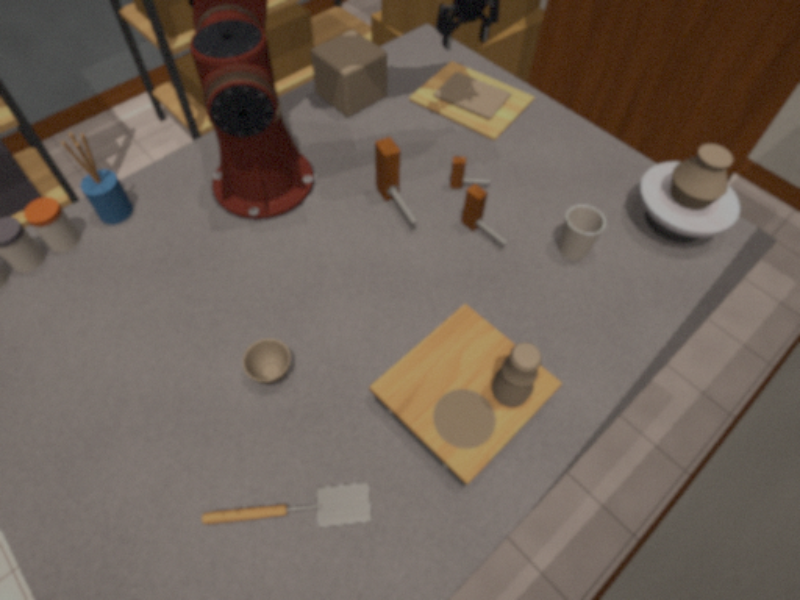

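View pics/top0.png

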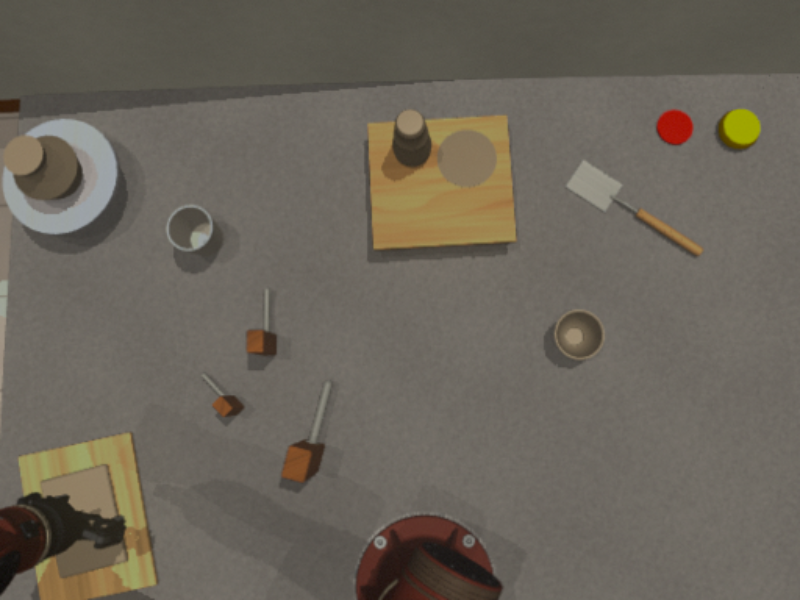

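The scene view shows three pins, with handles at (388,170), (458,172) and (474,207), and the board at (465,390). The top view shows the same pins at (262,342), (228,405) and (302,462), and the board's front edge from (374,249) to (515,241). I'll measure the pin sizes and the board.

```bash
python3 - <<'E'
from h import *
F={n:ctrl.grab_frame(n) for n in("scene","top")}
f=F["top"];im=f["color"];s=.64
big=cv2.resize(im,None,fx=4,fy=4,interpolation=cv2.INTER_CUBIC)
hsv=cv2.cvtColor(im,cv2.COLOR_RGB2HSV)
P=lambda n,p,z:onz(F[n],np.array(p)*s,z).round(4)
# candidates: tip, base (z of axis), assume true size
print("mid tip",P("top",(267,290),.025),"root",P("top",(267,331),.025),"topc",P("top",(257,342),.11))
print("big tip",P("top",(329,383),.025),"root",P("top",(314,442),.025))
print("small tip",P("top",(204,375),.025),"root",P("top",(222,397),.025))
print("mid scene tip",P("scene",(504,243),.025),"root",P("scene",(480,222),.025),"topc",P("scene",(475,192),.11))
# board
m=cv2.inRange(hsv,(12,70,90),(30,255,255));m[:, :200]=0;m[:,350:]=0
m=cv2.morphologyEx(m,cv2.MORPH_CLOSE,np.ones((5,5)))
c=max(cv2.findContours(m,0,2)[0],key=cv2.contourArea);r=cv2.minAreaRect(c);b=cv2.boxPoints(r)
print("board box px",b/s)
for p in b: print(onz(f,p,.06).round(4))
for p in[(374,249),(515,241),(506,116),(368,123)]:print("hand",P("top",p,.06))
sm=cv2.inRange(cv2.cvtColor(F["scene"]["color"],cv2.COLOR_RGB2HSV),(5,140,60),(13,255,255))
tm=cv2.inRange(hsv,(4,140,60),(14,255,255))
for n,mm in(("scene",sm),("top",tm)):
  for c in cv2.findContours(mm,0,2)[0]:
    if cv2.contourArea(c)>40: print(n,cv2.contourArea(c),np.array(cv2.boundingRect(c))/s)
t=im[170:320,110:230];u=F["scene"]["color"][85:165,230:330]
t=cv2.resize(t,(480,600),interpolation=2);u=cv2.resize(u,(320,256),interpolation=2)
o=np.zeros((600,800,3),np.uint8);o[:,:480]=t;o[:256,480:]=u
cv2.imwrite("pics/crop1.png",o[:,:,::-1])
E
```

```text
mid tip [0.5365 0.2806 0.025 ] root [0.4602 0.2799 0.025 ] topc [0.4345 0.2773 0.11  ]
big tip [0.3632 0.1654 0.025 ] root [0.2579 0.193  0.025 ]
small tip [0.3815 0.3962 0.025 ] root [0.3409 0.3621 0.025 ]
mid scene tip [0.5396 0.2806 0.025 ] root [0.462  0.2856 0.025 ] topc [0.4388 0.277  0.11  ]
board box px [[365.1887   111.584335]
 [509.20364  104.38359 ]
 [516.081    241.93037 ]
 [372.06604  249.13112 ]]
[0.8638 0.0918 0.06  ]
[ 0.8705 -0.1768  0.06  ]
[ 0.6093 -0.1791  0.06  ]
[0.6021 0.0814 0.06  ]
hand [0.6022 0.0779 0.06  ]
hand [ 0.611  -0.1773  0.06  ]
hand [ 0.8479 -0.1699  0.06  ]
hand [0.8413 0.0867 0.06  ]
scene 295.0 [ 23.4375 196.875   37.5     29.6875]
scene 201.0 [462.5    184.375   23.4375  43.75  ]
scene 93.5 [451.5625 157.8125  14.0625  29.6875]
scene 726.0 [214.0625 157.8125  96.875   57.8125]
scene 47.0 [293.75   154.6875  17.1875  20.3125]
scene 351.5 [376.5625 137.5     23.4375  60.9375]
scene 99.5 [  3.125 131.25   25.     21.875]
scene 589.0 [ 32.8125  76.5625 112.5     62.5   ]
scene 70.0 [148.4375  65.625   21.875   21.875 ]
scene 302.5 [190.625   50.      76.5625  43.75  ]
scene 53.0 [218.75    9.375  21.875  12.5  ]
scene 14047.0 [526.5625   0.     273.4375 209.375 ]
scene 45.5 [303.125    0.      31.25    14.0625]
top 80.0 [400.     582.8125  29.6875  17.1875]
top 53.0 [410.9375 575.      35.9375  25.    ]
top 41.5 [428.125  554.6875  71.875   35.9375]
top 203.5 [357.8125 543.75    31.25    54.6875]
top 152.0 [454.6875 528.125   35.9375  43.75  ]
top 397.5 [381.25   517.1875  76.5625  25.    ]
top 287.5 [282.8125 445.3125  29.6875  37.5   ]
top 77.0 [212.5    396.875   20.3125  20.3125]
top 120.0 [246.875  331.25    17.1875  21.875 ]
```

View pics/crop1.png

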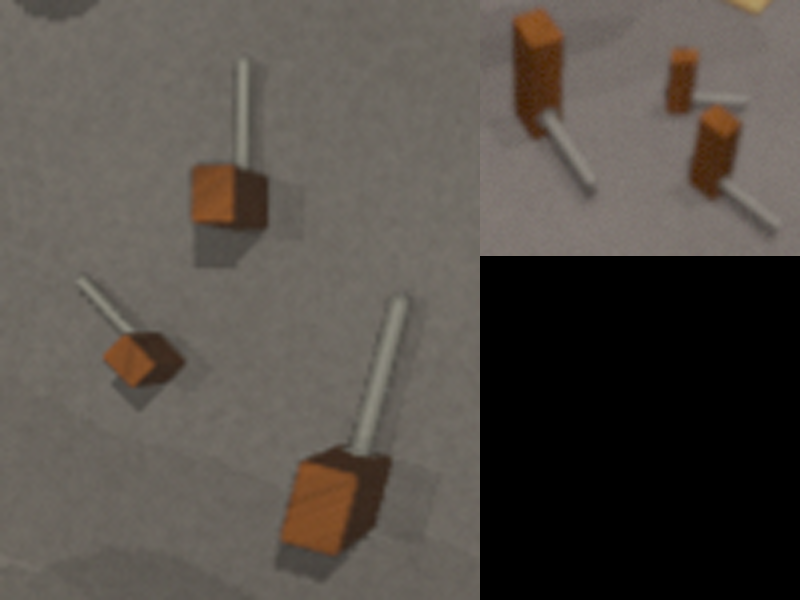

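```bash
cat >> h.py <<'E'
from scipy.spatial.transform import Rotation as Ro
def go(xy,z,yaw):
    """moves (mm in tool axes, after turn) to take TCP to xy,z with tool y at yaw+90deg"""
    s=ctrl.observe();R=Ro.from_rotvec(s["tool_rot"]).as_matrix()
    a=np.degrees(np.arctan2(R[1,1],R[0,1]));turn=-((yaw+90-a+90)%180-90)
    d=np.array([*xy,z])-s["position"]
    R2=R@Ro.from_euler("z",turn,degrees=True).as_matrix()
    print("t",s["t"],"pos",s["position"].round(4),"ang",a.round(2),"turn",turn.round(2),"before-turn",(R.T@d*1e3).round(1),"after-turn",(R2.T@d*1e3).round(1),"F",s["contact_force"].round(2),"w",s["gripper_width"])
E
python3 - <<'E'
from h import *
f=ctrl.grab_frame("top")
C=lambda x,y,z:onz(f,(110+x/4-.4,170+y/4-.4),z)
tip=C(244,60,.025);root=C(243,165,.025)
tc=[C(*p,.11) for p in((192,166),(236,166),(236,223),(192,222))]
c=np.mean(tc,0);print("tip",tip,"root",root,"top",np.round(tc,4),c)
d=tip-c;yaw=np.degrees(np.arctan2(d[1],d[0]));print("len",np.hypot(*d[:2]),yaw)
e=(tc[0]+tc[1]-tc[2]-tc[3]);print("yaw edge",np.degrees(np.arctan2(e[1],e[0])), np.linalg.norm(tc[0]-tc[1]),np.linalg.norm(tc[1]-tc[2]))
go(c[:2],.25,yaw)
E
```

```text
tip [0.53947198 0.28144049 0.025     ] root [0.46313399 0.28146227 0.025     ] top [[0.4558 0.2963 0.11  ]
 [0.4552 0.2663 0.11  ]
 [0.4169 0.266  0.11  ]
 [0.4181 0.2959 0.11  ]] [0.43653288 0.28112928 0.11      ]
len 0.10293957148191243 0.17322005676307134
yaw edge 0.5945335384837989 0.029969557828229042 0.03831188990190589
t 0.25 pos [0.1734 0.4953 0.2501] ang 70.7 turn -19.47 before-turn [-3.191e+02 -1.152e+02  1.000e-01] after-turn [-2.624e+02 -2.150e+02  1.000e-01] F [ 0.35  0.09 -0.2 ] w 1.0008990550350376
```

Call:
{"api": "apply_moves", "payload": {"plan": [[0, 0, 0, 0, -6.5], [0, 0, 0, 0, -6.5], [0, 0, 0, 0, -6.5], [0, -29, -24, 0, 0], [0, -29, -24, 0, 0], [0, -29, -24, 0, 0], [0, -29, -24, 0, 0], [0, -29, -24, 0, 0], [0, -29, -24, 0, 0], [0, -29, -24, 0, 0]]}}

```text
t: 1.08
position: [0.3782, 0.3268, 0.2504]
tool_rot: [-0.006, 3.141, 0.0]
contact_force: [-0.5, 1.5, -0.7]
gripper_width: 1.001
finger_force: 0.0
```

Call:
{"api": "apply_moves", "payload": {"plan": [[0, -29, -24, 0, 0], [0, -30, -23, 0, 0], [0, 0, 0, 20, 0], [0, 0, 0, 20, 0], [0, 0, 0, 20, 0], [0, 0, 0, 0, 0], [0, 0, 0, 0, 0]]}}

```text
t: 1.67
position: [0.4356, 0.2811, 0.1899]
tool_rot: [0.005, -3.14, 0.001]
contact_force: [-0.7, 0.1, 1.0]
gripper_width: 0.999
finger_force: 0.0
```

```bash
python3 - <<'E'
from h import *
go((.4367,.2812),.09,.2)
for n in("scene","top"):
    f=ctrl.grab_frame(n);print(proj(f,(.4367,.2812,.11)),proj(f,ctrl.observe()["position"]))
    if n=="scene":cv2.imwrite("pics/s2.png",cv2.resize(f["color"][60:180,230:390,::-1],(800,600)))
E
```

```text
t 1.6667 pos [0.4356 0.2811 0.1899] ang 90.2 turn 0.0 before-turn [-1.3  0.2 99.9] after-turn [-1.3  0.2 99.9] F [-0.7   0.07  0.98] w 0.9988416906964452
[304.39355771 121.94494851] [307.75358603 103.95796385]
[163.0692138  218.08741972] [154.84905672 215.96713553]
```

View pics/s2.png

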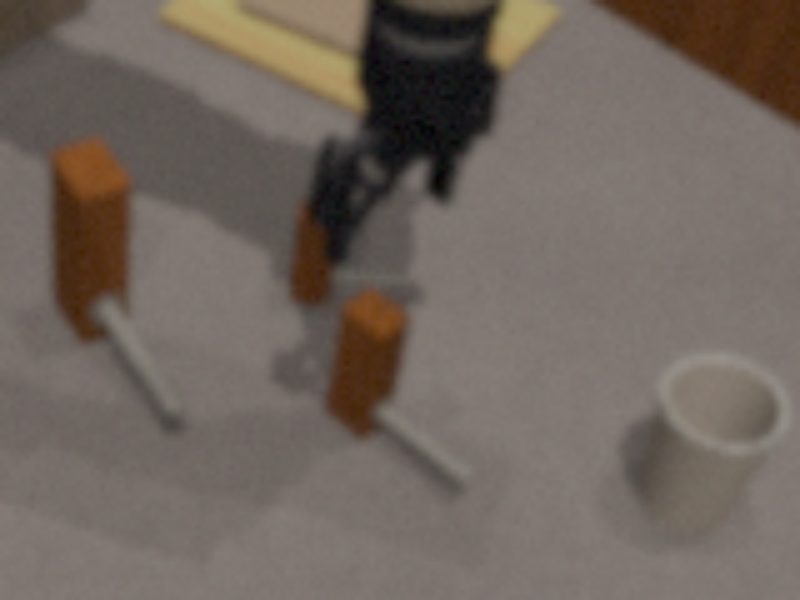

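The picture shows the handle top at crop (374,310), against a predicted (372,310). The gripper is open right above it, so I can descend and grasp.

Call:
{"api": "apply_moves", "payload": {"plan": [[0, -1, 0, 30, 0], [0, 0, 0, 30, 0], [0, 0, 0, 25, 0], [0, 0, 0, 15, 0], [0, 0, 0, 0, 0], [1, 0, 0, 0, 0], [1, 0, 0, 0, 0], [1, 0, 0, 0, 0], [1, 0, 0, 0, 0], [1, 0, 0, 0, 0]], "grip_force": 45}}

```text
t: 2.6
position: [0.438, 0.282, 0.0915]
tool_rot: [-0.006, 3.14, 0.002]
contact_force: [-1.5, -0.0, 5.6]
gripper_width: 0.343
finger_force: 44.2
```

Call:
{"api": "apply_moves", "payload": {"plan": [[1, 0, 0, 0, 0], [1, 0, 0, 0, 0], [1, 0, 0, 0, 0], [1, 0, 0, 0, 0]]}}

```text
t: 2.93
position: [0.438, 0.2821, 0.0915]
tool_rot: [-0.006, 3.14, 0.002]
contact_force: [-0.7, 1.0, 6.8]
gripper_width: 0.344
finger_force: 44.3
```

Call:
{"api": "apply_moves", "payload": {"plan": [[1, 0, 0, -15, 0], [1, 0, 0, -20, 0], [1, 0, -20, 0, 0], [1, -3, -33, 0, 0], [1, -3, -33, 0, 0], [1, -3, -33, 0, 0], [1, -3, -33, 0, 0], [1, -3, -33, 0, 0], [1, -3, -33, 0, 0], [1, -3, -33, 0, 0]]}}

```text
t: 3.77
position: [0.4589, 0.0289, 0.1256]
tool_rot: [-0.006, 3.141, -0.0]
contact_force: [0.7, 0.0, -1.2]
gripper_width: 0.345
finger_force: 45.2
```

Call:
{"api": "apply_moves", "payload": {"plan": [[1, -1, -25, 0, -1.7], [1, 0, -15, 0, 0], [1, 0, 0, 0, 0], [1, 0, 0, 0, 0], [1, 0, 0, 0, 0]]}}

```text
t: 4.18
position: [0.4605, -0.0089, 0.1253]
tool_rot: [0.052, -3.141, -0.001]
contact_force: [-0.6, -0.8, -3.0]
gripper_width: 0.345
finger_force: 45.2
```

```bash
python3 - <<'E'
from h import *
go((.4597,-.0111),.092,1.9)
F={n:ctrl.grab_frame(n) for n in("scene","top")}
p=ctrl.observe()["position"]
o=np.zeros((600,800,3),np.uint8)
for n,f in F.items():
    t=p+np.array([.105*.9995,.105*.033,.025-.0915]);q=proj(f,t);print(n,q,proj(f,(.606,-.0493,.06)))
    x0,y0=(int(q[0])-50,int(q[1])-75)
    c=cv2.resize(f["color"][y0:y0+150,x0:x0+100],(400,600),interpolation=2)
    k=0 if n=="scene" else 400
    o[:,k:k+400]=c;print(n,x0,y0)
cv2.imwrite("pics/s3.png",o[:,:,::-1])
E
```

```text
t 4.1833 pos [ 0.4605 -0.0089  0.1253] ang 91.89 turn -0.01 before-turn [ 0.8 -2.1 33.3] after-turn [ 0.8 -2.1 33.3] F [-0.62 -0.78 -3.05] w 0.3452179709241468
scene [268.74940136 201.86452681] [267.37235205 218.85363782]
scene 218 126
top [268.93280492 171.57119055] [284.29569542 157.01103541]
top 218 96
```

View pics/s3.png

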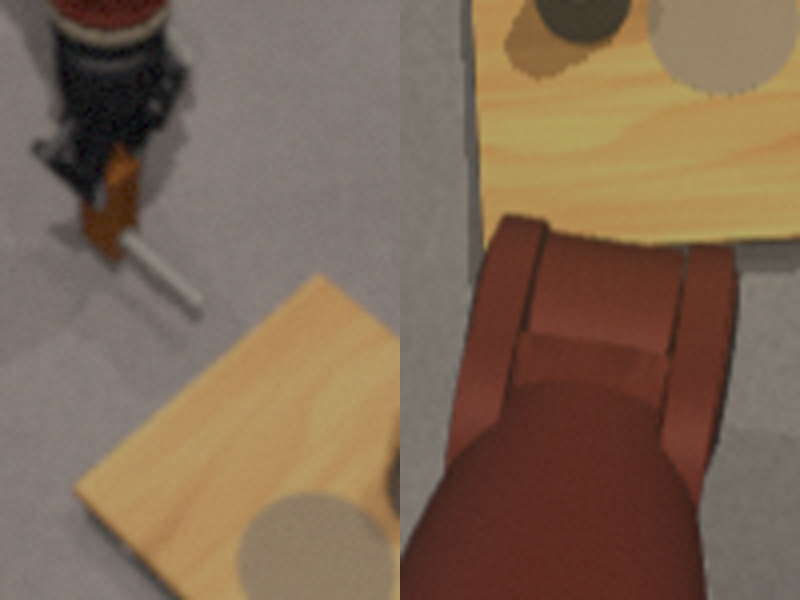

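The held pin's tip is at crop (200,310), against a predicted (203,303). The board's front corners are at (77,487) and (320,277). In the top view the arm covers the pin. I'll use the scene view to check the tilt and the edge.

```bash
python3 - <<'E'
from h import *
f=ctrl.grab_frame("scene");p=ctrl.observe()["position"]
C=lambda x,y:(218+x/4-.4,126+y/4-.4)
for q in((77,487),(320,277)):print("corner",onz(f,C(*q),.06))
u=np.array([.9995,.0332,0])
for L,q in((.020,(122,235)),(.105,(200,310))):
    for dz in(-.0665,-.0705):
        t=p+L*u+[0,0,dz];print(L,dz,proj(f,t),"seen",C(*q), onz(f,C(*q),t[2])-t)
# pin segmentation axis: gray bright pixels
g=f["color"][170:215,240:275].astype(int)
m=((g.max(2)-g.min(2)<22)&(g.mean(2)>g.mean(2)[20:,:5].mean()+12)).astype(np.uint8)
for c in cv2.findContours(m,0,2)[0]:
    if cv2.contourArea(c)>15:
        print(cv2.boundingRect(c),cv2.fitLine(c,2,0,.01,.01).ravel())
a,b=proj(f,p+.02*u+[0,0,-.0665]),proj(f,p+.105*u+[0,0,-.0665]);print((b-a)/np.linalg.norm(b-a))
E
```

```text
corner [ 0.61498877 -0.17628341  0.06      ]
corner [0.60709853 0.07876681 0.06      ]
0.02 -0.0665 [249.54626847 185.17548192] seen (248.1, 184.35) [-5.37938834e-03 -1.31451760e-03  2.77555756e-17]
0.02 -0.0705 [249.54005966 185.88404274] seen (248.1, 184.35) [-7.40550251e-03  4.98779594e-04  1.38777878e-17]
0.105 -0.0665 [268.75588906 201.86101826] seen (267.6, 203.1) [ 8.60443376e-04 -5.68814012e-03  2.77555756e-17]
0.105 -0.0705 [268.68977071 202.53939422] seen (267.6, 203.1) [-7.67349358e-04 -3.88161993e-03  1.38777878e-17]
(11, 15, 18, 17) [ 0.7399542  0.6726573 17.529411  21.352942 ]
[0.75496507 0.65576501]
```

Call:
{"api": "apply_moves", "payload": {"plan": [[1, 0, 0, 15, 0], [1, 0, 0, 12, 0], [1, 0, 0, 5, 0], [1, 0, 0, 0, 0], [1, 0, 0, 0, 0]]}}

```text
t: 4.75
position: [0.4606, -0.0091, 0.0934]
tool_rot: [0.053, -3.141, -0.0]
contact_force: [0.2, 1.2, -2.1]
gripper_width: 0.347
finger_force: 45.3
```

Call:
{"api": "apply_moves", "payload": {"plan": [[1, -10, 0, 0, 0], [1, -15, 0, 0, 0], [1, -15, 0, 0, 0], [1, -10, 0, 0, 0], [1, -5, 0, 0, 0], [1, 0, 0, 0, 0], [1, 0, 0, 0, 0], [1, 0, 0, 0, 0]]}}

```text
t: 5.42
position: [0.5149, -0.0075, 0.0934]
tool_rot: [0.052, -3.14, -0.0]
contact_force: [0.7, 0.3, -2.5]
gripper_width: 0.347
finger_force: 45.3
```

Call:
{"api": "apply_moves", "payload": {"plan": [[1, -6, 0, 0, 0], [1, -5, 0, 0, 0], [1, -4, 0, 0, 0], [1, 0, 0, 0, 0], [1, 0, 0, 0, 0], [1, 0, 0, 0, 0]]}}

```text
t: 5.92
position: [0.5305, -0.0071, 0.0932]
tool_rot: [0.052, -3.141, -0.0]
contact_force: [0.0, -0.0, -2.0]
gripper_width: 0.35
finger_force: 45.3
```

Call:
{"api": "apply_moves", "payload": {"plan": [[1, -4, 0, 0, 0], [1, -4, 0, 0, 0], [1, -4, 0, 0, 0], [1, -3, 0, 0, 0], [1, 0, 0, 0, 0], [1, 0, 0, 0, 0]]}}

```text
t: 6.42
position: [0.5458, -0.0067, 0.0932]
tool_rot: [0.052, -3.141, 0.0]
contact_force: [-0.3, 1.3, -2.5]
gripper_width: 0.344
finger_force: 45.3
```

Call:
{"api": "apply_moves", "payload": {"plan": [[1, -2, 0, 0, 0], [1, -1, 0, 0, 0], [1, 0, 0, 0, 0], [1, 0, 0, 0, 0]]}}

```text
t: 6.75
position: [0.5487, -0.0066, 0.0933]
tool_rot: [0.052, -3.141, 0.0]
contact_force: [-0.0, 0.3, -1.9]
gripper_width: 0.344
finger_force: 45.3
```

Call:
{"api": "apply_moves", "payload": {"plan": [[1, -2, 0, 0, 0], [1, -1, 0, 0, 0], [1, 0, 0, 0, 0], [1, 0, 0, 0, 0]]}}

```text
t: 7.08
position: [0.5517, -0.0065, 0.0933]
tool_rot: [0.052, -3.141, 0.0]
contact_force: [-1.2, -0.4, -2.4]
gripper_width: 0.345
finger_force: 45.3
```

Call:
{"api": "apply_moves", "payload": {"plan": [[1, -2, 0, 0, 0], [1, -1, 0, 0, 0], [1, 0, 0, 0, 0], [1, 0, 0, 0, 0]]}}

```text
t: 7.42
position: [0.5545, -0.0063, 0.0932]
tool_rot: [0.052, -3.141, -0.0]
contact_force: [-1.9, -0.9, -1.3]
gripper_width: 0.347
finger_force: 45.4
```

Call:
{"api": "apply_moves", "payload": {"plan": [[1, -2, 0, 0, 0], [1, -1, 0, 0, 0], [1, 0, 0, 0, 0], [1, 0, 0, 0, 0]]}}

```text
t: 7.75
position: [0.5575, -0.0062, 0.0932]
tool_rot: [0.052, -3.141, -0.0]
contact_force: [-3.3, -0.2, -0.8]
gripper_width: 0.342
finger_force: 45.4
```

Call:
{"api": "apply_moves", "payload": {"plan": [[1, 0, -1, 0, 0], [1, 0, -1, 0, 0], [1, 0, -1, 0, 0], [1, 0, 0, 0, 0], [1, 0, 0, 0, 0]]}}

```text
t: 8.17
position: [0.5576, -0.0094, 0.0932]
tool_rot: [0.052, -3.141, 0.0]
contact_force: [-3.4, -0.2, -2.5]
gripper_width: 0.346
finger_force: 45.3
```

Call:
{"api": "apply_moves", "payload": {"plan": [[1, 0, -1, 0, 0], [1, 0, -1, 0, 0], [1, 0, -1, 0, 0], [1, 0, 0, 0, 0], [1, 0, 0, 0, 0]]}}

```text
t: 8.58
position: [0.5581, -0.0126, 0.0934]
tool_rot: [-0.051, 3.141, -0.001]
contact_force: [-2.8, -1.6, -2.1]
gripper_width: 0.346
finger_force: 45.8
```

Call:
{"api": "apply_moves", "payload": {"plan": [[1, 0, -1, 0, 0], [1, 0, -1, 0, 0], [1, 0, -1, 0, 0], [1, 0, 0, 0, 0], [1, 0, 0, 0, 0]]}}

```text
t: 9.0
position: [0.5588, -0.0156, 0.0937]
tool_rot: [-0.052, 3.14, -0.001]
contact_force: [-0.5, -2.5, -1.7]
gripper_width: 0.344
finger_force: 45.9
```

Call:
{"api": "apply_moves", "payload": {"plan": [[1, 0, -1, 0, 0], [1, 0, -0.5, 0, 0], [1, 0, 0, 0, 0], [1, 0, 0, 0, 0]]}}

```text
t: 9.33
position: [0.5581, -0.0166, 0.0933]
tool_rot: [-0.052, 3.141, 0.001]
contact_force: [0.4, -0.1, -3.0]
gripper_width: 0.346
finger_force: 45.4
```

Call:
{"api": "apply_moves", "payload": {"plan": [[1, 0, -1, 0, 0], [1, 0, 0, 0, 0], [1, 0, 0, 0, 0], [1, 0, 0, 0, 0]]}}

```text
t: 9.67
position: [0.5581, -0.0177, 0.0933]
tool_rot: [-0.052, 3.141, 0.0]
contact_force: [0.1, 1.1, -1.9]
gripper_width: 0.35
finger_force: 45.3
```

Call:
{"api": "apply_moves", "payload": {"plan": [[1, -2, 0, 0, 0], [1, -2, 0, 0, 0], [1, -2, 0, 0, 0], [1, 0, 0, 0, 0], [1, 0, 0, 0, 0]]}}

```text
t: 10.08
position: [0.5642, -0.0175, 0.0933]
tool_rot: [-0.052, 3.141, -0.0]
contact_force: [0.7, -0.3, -2.0]
gripper_width: 0.35
finger_force: 45.3
```

Call:
{"api": "apply_moves", "payload": {"plan": [[1, -2, 0, 0, 0], [1, -3, 0, 0, 0], [1, -3, 0, 0, 0], [1, -2, 0, 0, 0], [1, 0, 0, 0, 0], [1, 0, 0, 0, 0]]}}

```text
t: 10.58
position: [0.5741, -0.0172, 0.0932]
tool_rot: [0.052, -3.141, -0.0]
contact_force: [-0.2, -0.3, -2.5]
gripper_width: 0.345
finger_force: 45.3
```

Call:
{"api": "apply_moves", "payload": {"plan": [[1, -2, 0, 0, 0], [1, -2, 0, 0, 0], [1, -1, 0, 0, 0], [1, 0, 0, 0, 0], [1, 0, 0, 0, 0]]}}

```text
t: 11.0
position: [0.5791, -0.017, 0.0933]
tool_rot: [0.052, -3.141, -0.0]
contact_force: [-0.6, -0.0, -3.8]
gripper_width: 0.345
finger_force: 45.3
```

Now in 1–2 mm steps until the handle meets the edge, expected at about x = 0.585–0.588.

Call:
{"api": "apply_moves", "payload": {"plan": [[1, -2, 0, 0, 0], [1, -2, 0, 0, 0], [1, 0, 0, 0, 0], [1, 0, 0, 0, 0]]}}

```text
t: 11.33
position: [0.5832, -0.0169, 0.0933]
tool_rot: [-0.052, 3.141, -0.0]
contact_force: [-0.1, 0.4, -2.0]
gripper_width: 0.344
finger_force: 45.3
```

Call:
{"api": "apply_moves", "payload": {"plan": [[1, -1, 0, 0, 0], [1, 0, 0, 0, 0], [1, 0, 0, 0, 0]]}}

```text
t: 11.58
position: [0.584, -0.0169, 0.0933]
tool_rot: [0.052, -3.141, -0.0]
contact_force: [-0.3, -0.3, -2.5]
gripper_width: 0.343
finger_force: 45.3
```

Call:
{"api": "apply_moves", "payload": {"plan": [[1, -1, 0, 0, 0], [1, 0, 0, 0, 0], [1, 0, 0, 0, 0]]}}

```text
t: 11.83
position: [0.5851, -0.0168, 0.0933]
tool_rot: [-0.052, 3.141, 0.0]
contact_force: [0.5, 0.7, -2.4]
gripper_width: 0.348
finger_force: 45.3
```

Call:
{"api": "apply_moves", "payload": {"plan": [[1, -1, 0, 0, 0], [1, 0, 0, 0, 0], [1, 0, 0, 0, 0]]}}

```text
t: 12.08
position: [0.5861, -0.0168, 0.0933]
tool_rot: [-0.052, 3.141, -0.0]
contact_force: [-1.0, 0.3, -2.5]
gripper_width: 0.349
finger_force: 45.3
```

Call:
{"api": "apply_moves", "payload": {"plan": [[1, -0.7, 0, 0, 0], [1, 0, 0, 0, 0], [1, 0, 0, 0, 0]]}}

```text
t: 12.33
position: [0.5867, -0.0168, 0.0933]
tool_rot: [0.052, -3.141, -0.0]
contact_force: [0.2, -0.2, -1.3]
gripper_width: 0.344
finger_force: 45.3
```

Call:
{"api": "apply_moves", "payload": {"plan": [[1, -0.7, 0, 0, 0], [1, 0, 0, 0, 0], [1, 0, 0, 0, 0]]}}

```text
t: 12.58
position: [0.587, -0.0168, 0.0932]
tool_rot: [0.052, -3.14, 0.0]
contact_force: [-1.9, 0.1, -0.9]
gripper_width: 0.344
finger_force: 45.5
```

Call:
{"api": "apply_moves", "payload": {"plan": [[1, -0.5, 0, 0, 0], [1, 0, 0, 0, 0], [1, 0, 0, 0, 0]]}}

```text
t: 12.83
position: [0.5871, -0.0167, 0.0931]
tool_rot: [0.052, -3.139, -0.0]
contact_force: [-5.0, -0.2, 0.8]
gripper_width: 0.349
finger_force: 45.6
```

Handle meets the edge at 5 N. Next I relax slightly and set it down on the table.

Call:
{"api": "apply_moves", "payload": {"plan": [[1, 0.5, 0, 0, 0], [1, 0, 0, 0.7, 0], [1, 0, 0, 0.7, 0], [1, 0, 0, 0, 0], [1, 0, 0, 0, 0]]}}

```text
t: 13.25
position: [0.587, -0.0167, 0.0917]
tool_rot: [0.052, -3.14, -0.0]
contact_force: [-4.5, 0.2, -1.6]
gripper_width: 0.346
finger_force: 45.6
```

Call:
{"api": "apply_moves", "payload": {"plan": [[1, 0, 0, 0.5, 0], [1, 0, 0, 0, 0], [1, 0, 0, 0, 0]]}}

```text
t: 13.5
position: [0.587, -0.0167, 0.0915]
tool_rot: [0.052, -3.14, -0.0]
contact_force: [-6.2, 0.0, 3.3]
gripper_width: 0.345
finger_force: 46.0
```

Call:
{"api": "apply_moves", "payload": {"plan": [[1, 0.3, 0, -0.3, 0], [1, 0, 0, 0, 0], [0.4, 0, 0, 0, 0], [0.4, 0, 0, 0, 0], [0.4, 0, 0, 0, 0], [0.2, 0, 0, 0, 0], [0.2, 0, 0, 0, 0], [0.2, 0, 0, 0, 0]]}}

```text
t: 14.17
position: [0.5874, -0.0168, 0.0918]
tool_rot: [-0.052, 3.141, -0.0]
contact_force: [0.1, -0.8, -0.4]
gripper_width: 0.796
finger_force: 0.0
```

Call:
{"api": "apply_moves", "payload": {"plan": [[0.2, 0, 0, -10, 0], [0.2, 0, 0, -20, 0], [0.2, 0, 0, -30, 0], [0.2, 0, 0, -30, 0], [0.2, 0, 0, -30, 0], [0.2, 30, 0, -10, 0], [0.2, 40, 0, 0, 0], [0.2, 40, 0, 0, 0], [0.2, 40, 0, 0, 0], [0.2, 40, 0, 0, 0]]}}

```text
t: 15.0
position: [0.3955, -0.023, 0.2222]
tool_rot: [-0.053, 3.14, -0.0]
contact_force: [-0.1, 0.1, 0.1]
gripper_width: 0.796
finger_force: 0.0
```

Call:
{"api": "apply_moves", "payload": {"plan": [[0.2, 20, 0, 0, 0], [0.2, 0, 35, 0, 0], [0.2, 0, 35, 0, 0], [0.2, 0, 35, 0, 0], [0.2, 0, 35, 0, 0], [0.2, 0, 30, 0, 0], [0.2, 0, 0, 0, 0], [0.2, 0, 0, 0, 0]]}}

```text
t: 15.67
position: [0.3714, 0.1474, 0.2223]
tool_rot: [-0.058, 3.14, 0.0]
contact_force: [-0.3, -0.3, 0.2]
gripper_width: 0.8
finger_force: 0.0
```

```bash
python3 - <<'E'
from h import *
o=np.zeros((600,800,3),np.uint8)
for n,k,x0,y0 in(("scene",0,210,150),("top",400,220,60)):
    f=ctrl.grab_frame(n);o[:,k:k+400]=cv2.resize(f["color"][y0:y0+150,x0:x0+100],(400,600),interpolation=2)
cv2.imwrite("pics/s4.png",o[:,:,::-1]);print(ctrl.observe()["t"],ctrl.observe()["contact_force"])
E
```

```text
15.7667 [-0.54132668  0.22104307 -0.35461476]
```

View pics/s4.png

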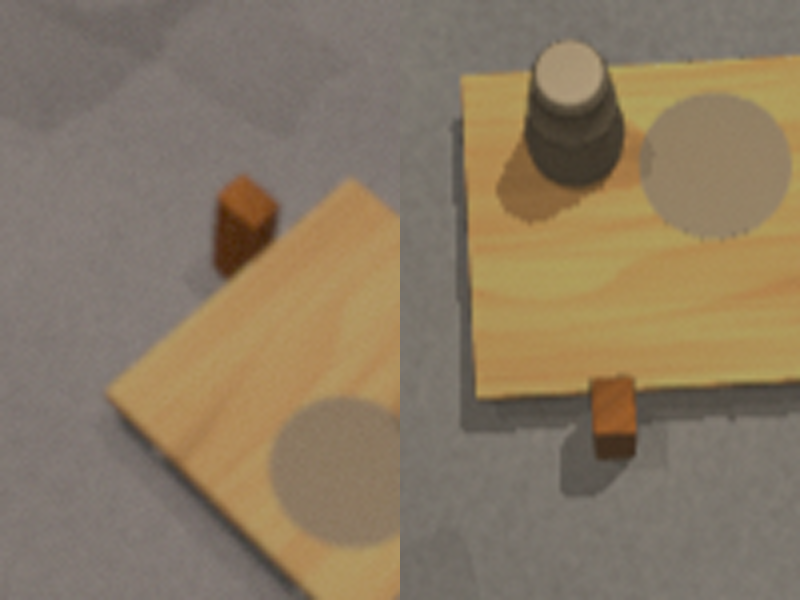

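The handle stands upright against the board's front edge, at crop (613,415) in the top view and (245,225) in the scene view. The pin is fully under the board, the tower hasn't moved, and the gripper is clear.

```bash
python3 -c "
from bench import ctrl
print(ctrl.hand_in())"
```

```text
the job is handed in; nothing more can be done
None
```

The stand is locked and handed in: the tip dropped into the slot about 34 mm left of the mouth's middle, and the pin went fully home. The handle was released upright against the board's edge, with about 6 N the highest push force I read, and no contact with the clay pieces, tub or scraper.

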